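Unstack the lantern spares into their places on the road case lid

ROBOT

A 6-joint arm with a two-finger parallel gripper is mounted at the origin on the work surface. World frame = base frame: x ahead of the robot, y to its left, z up, the work surface at z = 0. Lengths are in m, angles in rad, forces in N, time in s.
With the tool pointing down it reaches from about 0.3 to 0.775 m from the base axis. Payload 14.6 kg.
Tool frame: the origin (TCP) lies on the centre line of the jaws, within the pads' length; the fingertips stand 14 mm ahead of it and the grasp point (between the pads) lies 5 mm behind it (arm.nose_length is the distance from the TCP to the fingertips, in m); z points along the fingers, y is the line along which they close (so a half turn about z gives the same grasp; the last joint's range is limited). The gripper opens to 94 mm and grips with 3 to 60 N. Pads are 16 mm wide; open, the fingers measure 119 mm over their backs; the gripper's body (75 mm by 177 mm) begins 78 mm behind the grasp point.
Start: joints at [1.097, 0.3, 1.521, -0, 1.321, -0.067], TCP at [0.218, 0.505, 0.219] pointing down, gripper open.
Joint ranges: [-3.03, 3.03], [-0.79, 2.21], [0.23, 2.52], [-1.04, 4.18], [0, 3.07], [-2.55, 2.55]. Speed limits (rad/s): [2.22, 2.22, 2.57, 3.14, 3.14, 3.14].

INTERFACE

Orientations are given as a unit quaternion [w, x, y, z].
In Python, from station import arm gives the robot as it stands.
- The arm moves only by the shell command python3 -m creep 'ROWS' [FORCE]. ROWS is JSON, a list of rows, each a list of 3 entries, a list of its own where there are three numbers: the shift along the world's x, y, z in units of 150 mm (1.0 is 150 mm), then the turn, a rotation vector about the world's x, y, z in units of 45 degrees (1.0 is 45 degrees), then the opening, from 0 (shut) to 1 (fully open). In form: [[[x, y, z], [wx, wy, wz], hand], ...]. A call has exactly 8 rows; each row shifts and turns the commanded pose from where the row before left it; what a row does not reach is not made up. A row lasts 1/12 s, in which the tool goes at most 41.7 mm and 7.16 degrees, less where a joint would pass 70% of its speed; a pose out of reach is approached as far as the arm can. A call with a number of a shift or a turn outside -1 to 1 is refused whole. A call with a gripper value outside its range is refused whole. The fingers move at their own pace and stop on an object; FORCE is the grip in N (left out, the last holds). Time passes only in rows, so rows that do not move let the fingers close, or fill a call up. It gives the time, the measured TCP pose, the force, the opening and the grip force at its end, in the units of the state.
- arm.state(): the state, without advancing time (a new reading comes with each control period).
- arm.get_image(name): name is "scene" or "top" or "wrist"; returns a dict with "image" (480x640x3 uint8, red, green, blue), "range_z" (480x640 float32, m along the optical axis (not along the pixel's ray), 0 where there is no reading), "camera_matrix" (3x3 intrinsics, pixels), "extrinsics" (4x4, takes a point from world to camera coordinates). Camera axes: x right, y down, z forward; pixel columns grow to the right and rows downward; lengths in m; the calibration is good to about 2 mm. A picture is of the moment at which its call begins.
- arm.hand_in(): hands the job in; it is judged then, once.
The state is a dict: "time": time; "joint_positions": joint angles; "qvel": joint speeds; "joint_efforts": joint torques, N m; "tool_pos": TCP position; "tool_rot": TCP orientation; "contact_force": force on the tool from outside, world axes, zero at the start; "moment": the same for the moment, N m; "gripper_width": finger opening in m; "gripper_force": force on a finger pad.
Only numpy, scipy, OpenCV 4.12 (cv2) and the standard library are available. Lean on these libraries where they do the work, as an engineer would, in place of code of your own. Each camera call takes 0.05 s, during which the arm holds its last target. There are 200 camera calls.

TASK

Take the stack on the case lid apart from the top and put each part away: drop the steel collar into the yellow tube first and the brass collar on top of it, lay the blue glass filter flat and square in the middle of the blue felt tray with the white lips, and lay the red bracket, same side up, square in the middle of the black rest with the red lips. Do not tip the glass over, and leave the lamp holder and the yoke bolt standing where they are.

Things in the scene. Friction and masses are not known exactly. Their poses are not given: they have to be found in the camera images.
- collar_steel: Silver-grey steel spacer collar, a flat ring: 46 mm outside diameter, 32 mm bore, 14 mm thick, about 90 g. Origin: centre of its underside; z is the ring's axis. At the start it is the top of the stack, lying on the brass collar (its underside 48 mm above the lid).
- collar_brass: Yellow brass spacer collar, a flat ring: 46 mm outside diameter, 18 mm bore, 14 mm thick, about 150 g. Origin: centre of its underside; z is the ring's axis. At the start it lies under the steel collar, on the glass filter (its underside 34 mm above the lid); seen from above through the steel collar's wider bore.
- filter: Pale blue glass filter in a black square frame, 60 x 60 mm, 12 mm thick, about 80 g. Origin: centre of its underside; x and y parallel to its sides, z up out of the glass. At the start it lies on the bracket (its underside 22 mm above the lid), roughly square to it, overhanging the bracket's long sides by about 8 mm each.
- bracket: Red aluminium safety bracket, a channel lying open side down: 130 mm long (x), 44 mm wide (y), 22 mm high, walls 4 mm, about 120 g. Origin: centre of its underside; z up out of its flat top. At the start it lies on the lid as the bottom of the stack, its two ends sticking out from under the filter.
- tube: Short yellow plastic storage tube standing upright, fixed: 26 mm high, 59 mm outside diameter flaring to 65 mm at the rim; the bore is 51 mm and flares to 57 mm over the top 4 mm; floor 5 mm above its origin. With both collars in, the upper stands 7 mm proud. Fingers do not fit in beside a collar: hold it by its upper half and let it drop. Origin: centre of its underside, on the lid; z is its axis.
- filter_tray: Flat blue felt tray for the filter, fixed to the lid: felt 86 x 86 mm, its top 6 mm above the lid. Two white lips, 8 mm thick and rising 8 mm above the felt, run along its two x ends, 86 mm apart inside; its two y sides are open, for fingers. Origin: centre of its underside, on the lid; x from lip to lip, y towards the open sides.
- bracket_rest: Flat black rubber rest for the bracket, fixed to the lid: 156 mm (x) by 70 mm (y), its top 6 mm above the lid. Two red lips, 8 mm thick and rising 8 mm above the rubber, stand across its two x ends, 156 mm apart inside; its long y sides are open. Origin: centre of its underside, on the lid; the bracket's length goes along x.
- lamp_holder: White porcelain lamp holder standing on the lid, 54 mm across the foot, 42 mm high. Not to be moved. Origin: centre of its underside.
- yoke_bolt: Steel yoke bolt standing on its black round hand knob (42 mm across), 60 mm high in all. Not to be moved. Origin: centre of its underside. (The grey lid under everything is flat, its top 20 mm above the work surface; a steel clip bar with two coloured gel frames, under 20 mm high, lies on it far to the right, out of the way.)

How it is judged:
By the outcome, as a careful person would: the job done as asked, in the order asked, and still so for the second after the job is handed in, with the robot touching nothing.
It also fails if it takes over 128 s, if anything falls off the work surface, if the arm or the gripper's body presses on something with over 40 N, if the wrist force passes 120 N, or if a joint passes its speed limit or range.

## Working session

There is one attempt and no reset: what is moved stays moved. The work goes in short steps, Python scripts to look and compute and a shell command to move; the robot and the scene stay as the last step left them, time stands still between calls to the robot, and variables do not carry over. Pictures are saved under pics/ and viewed, at most 14 in all, crops included, and the job is handed in when it is done.

```bash
ls; mkdir -p pics
cat > h.py <<'E'
import numpy as np, cv2
from station import arm
def grab(name, save=None):
    d=arm.get_image(name)
    if save: cv2.imwrite('pics/'+save, cv2.cvtColor(d['image'],cv2.COLOR_RGB2BGR))
    return d
def cast(d,uv,z):
    "pixels -> world xy points on plane height z"
    uv=np.atleast_2d(np.array(uv,float)); K=d['camera_matrix'];E=d['extrinsics'];R=E[:3,:3];t=E[:3,3]
    r=(np.linalg.inv(K)@np.c_[uv,np.ones(len(uv))].T).T@R; c=-R.T@t
    return c+r*((z-c[2])/r[:,2])[:,None]
def cloud(d):
    K=d['camera_matrix'];E=d['extrinsics'];z=d['range_z'];v,u=np.mgrid[:480,:640]
    p=np.stack([(u-K[0,2])/K[0,0]*z,(v-K[1,2])/K[1,1]*z,z],-1)
    return (p-E[:3,3])@E[:3,:3]
E
python3 - <<'E'
from h import *
for n in ('top','scene'):
    d=grab(n,n+'0.png'); print(n,-d['extrinsics'][:3,:3].T@d['extrinsics'][:3,3],d['extrinsics'][:3,:3].round(2).tolist())
s=arm.state();print({k:np.round(v,3) for k,v in s.items()})
E
```

```text
pics
top [0.37261156 0.00442003 0.94493225] [[-0.02, -1.0, 0.0], [-0.98, 0.02, -0.2], [0.2, -0.01, -0.98]]
scene [1.09164168 0.14724729 0.83529652] [[-0.27, 0.96, -0.01], [0.77, 0.21, -0.61], [-0.58, -0.17, -0.8]]
{'time': np.float64(0.1), 'joint_positions': array([ 1.097,  0.3  ,  1.522,  0.   ,  1.321, -0.067]), 'qvel': array([ 0.   , -0.002, -0.002, -0.002, -0.001, -0.001]), 'joint_efforts': array([ 1.0000e-03, -5.3264e+01, -3.5329e+01,  7.1000e-02,  2.3000e-02,
       -0.0000e+00]), 'tool_pos': array([0.218, 0.505, 0.219]), 'tool_rot': array([-0.   ,  0.202,  0.979, -0.   ]), 'contact_force': array([-0.182,  0.339, -0.052]), 'moment': array([-0.041, -0.001,  0.027]), 'gripper_force': np.float64(0.0), 'gripper_width': np.float64(0.093)}
```

View pics/top0.png

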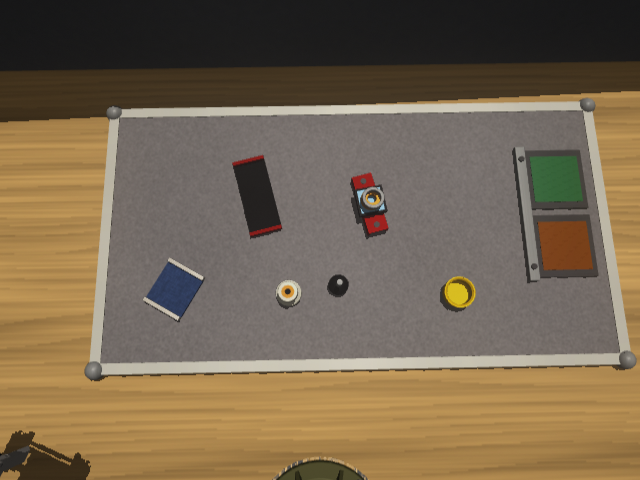

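View pics/scene0.png

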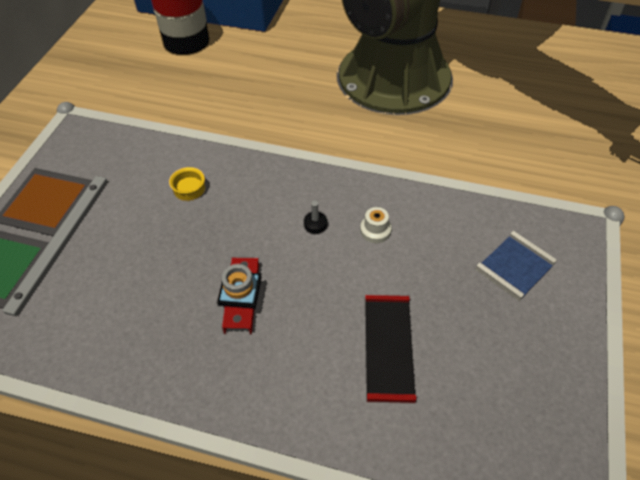

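The top view shows the stack at about (370,203), tube (459,293), blue tray (174,290), black rest (257,196), lamp holder (288,293) and bolt (338,286). The scene view agrees with this. I'll measure them now.

```bash
cat > m0.py <<'E'
from h import *
d=grab('top'); hsv=cv2.cvtColor(d['image'],cv2.COLOR_RGB2HSV); img=d['image'].astype(int)
def comp(mask,box):
    m=np.zeros((480,640),np.uint8);x0,y0,x1,y1=box;m[y0:y1,x0:x1]=mask[y0:y1,x0:x1]
    c=max(cv2.findContours(m,cv2.RETR_EXTERNAL,cv2.CHAIN_APPROX_NONE)[0],key=cv2.contourArea)
    return c[:,0,:]
def rect(c,z):
    p=cast(d,c,z)[:,:2].astype(np.float32)
    (cx,cy),(w,h),a=cv2.minAreaRect((p*1000).astype(np.float32)); return np.round([cx,cy,w,h,a],1)
H,S,V=hsv[...,0],hsv[...,1],hsv[...,2]
blue=(H>100)&(H<130)&(S>80); red=((H<8)|(H>172))&(S>150)&(V>60); yel=(H>22)&(H<35)&(S>150)
black=(V<40)
print('tray felt',rect(comp(blue,(130,240,220,330)),.026))
print('rest black',rect(comp(black,(220,140,300,250)),.026))
rr=np.argwhere(red[140:250,220:300])[:,::-1]+[220,140]; print('rest all lips',rect(rr,.034))
rb=np.argwhere(red[160:250,330:400])[:,::-1]+[330,160]; print('bracket',rect(rb,.042))
print('tube rim',rect(comp(yel,(430,260,490,320)),.046))
print('bolt',rect(comp(black,(320,265,360,305)),.03))
print('lamp',rect(comp((S<60)&(V>140),(268,270,310,315)),.03))
P=cloud(d)
for n,b in dict(stack=(345,165,395,245),tube=(430,265,485,320),lid=(400,150,450,250)).items():
    x0,y0,x1,y1=b;q=P[y0:y1,x0:x1];print(n,'z',np.percentile(q[...,2],[5,50,95,99]).round(3))
x0,y0,x1,y1=345,165,395,230;q=P[y0:y1,x0:x1].reshape(-1,3);t=q[q[:,2]>.075]; print('collar top',t.mean(0).round(4),t.min(0).round(3),t.max(0).round(3))
E
python3 m0.py
```

```text
tray felt [468.3 297.2  85.9  84.1  60.1]
rest black [671.1 126.6 153.1  68.2  13.9]
rest all lips [668.2 125.9 171.8  68.2  13.9]
bracket [ 643.3 -117.6  130.1   43.5   14.1]
tube rim [ 448.3 -293.8   61.6   61.3   88.9]
bolt [469.  -45.5  38.3  38.7  43.7]
lamp [459.2  57.2  51.5  45.4  62.6]
stack z [0.019 0.023 0.08  0.084]
tube z [0.019 0.022 0.046 0.049]
lid z [0.019 0.021 0.024 0.026]
collar top [ 0.6264 -0.1116  0.1339] [ 0.373 -0.141  0.075] [0.664 0.004 0.945]
```

```bash
R='x'; 
python3 -m creep '[[[0.11,-0.16,0],[0,0,0],1],[[0.12,-0.18,0],[0,0,0],1],[[0.12,-0.18,0],[0,0,0],1],[[0.12,-0.18,0],[0,0,0],1],[[0.12,-0.18,0],[0,0,0],1],[[0.12,-0.18,0],[0,0,0],1],[[0.12,-0.18,0],[0,0,0],1],[[0.12,-0.18,0],[0,0,0],1]]' 20
python3 -m creep '[[[0.12,-0.18,0],[0,0,0],1],[[0.12,-0.18,0],[0,0,0],1],[[0.12,-0.18,0],[0,0,0],1],[[0.12,-0.18,0],[0,0,0],1],[[0.12,-0.18,0],[0,0,0],1],[[0.12,-0.18,0],[0,0,0],1],[[0.12,-0.18,0],[0,0,0],1],[[0.12,-0.18,0],[0,0,0],1]]'
python3 -m creep '[[[0.12,-0.18,0],[0,0,0],1],[[0.12,-0.18,0],[0,0,0],1],[[0.12,-0.18,0],[0,0,0],1],[[0.12,-0.18,0],[0,0,0],1],[[0.12,-0.18,0],[0,0,0],1],[[0.12,-0.18,0],[0,0,0],1],[[0.02,-0.02,0],[0,0,0],0.7],[[0,0,0],[0,0,0],0.7]]'
python3 - <<'E'
from h import *
d=grab('wrist','w1.png'); np.savez('w1.npz',**d); print(-d['extrinsics'][:3,:3].T@d['extrinsics'][:3,3]); print(d['extrinsics'][:3,:3].round(2).tolist())
E
```

```text
time: 0.82
tool_pos: [0.3606, 0.2906, 0.2194]
tool_rot: [-0.0, 0.202, 0.979, -0.0]
contact_force: [0.3, 0.2, -0.4]
gripper_width: 0.0941
gripper_force: 0.0
time: 1.48
tool_pos: [0.5047, 0.0746, 0.2194]
tool_rot: [-0.0, 0.202, 0.979, -0.0]
contact_force: [0.5, 0.5, 0.3]
gripper_width: 0.094
gripper_force: 0.0
time: 2.15
tool_pos: [0.6154, -0.0903, 0.2184]
tool_rot: [-0.001, 0.203, 0.979, -0.0]
contact_force: [-0.5, 0.3, -0.5]
gripper_width: 0.0836
gripper_force: 0.0
[ 0.55296682 -0.06395588  0.38295527]
[[0.4, 0.92, -0.0], [0.89, -0.39, 0.23], [0.21, -0.09, -0.97]]
```

View pics/w1.png

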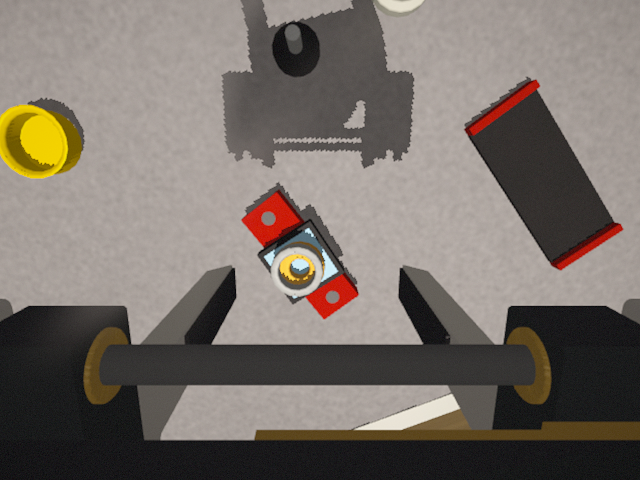

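The wrist view shows the steel ring at (297,270) with the brass collar inside it. The filter frame is around them, the bracket ends stick out at (270,217) and (332,297), and the tube is at (40,140). I'll measure the steel ring, bracket, tube and rest from here.

Run:
```python
from h import *
d=dict(np.load('w1.npz')); P=cloud(d); Z=P[...,2]
hsv=cv2.cvtColor(d['image'],cv2.COLOR_RGB2HSV);H,S,V=[hsv[...,i] for i in range(3)]
def box(m,b):
    o=np.zeros((480,640),bool);x0,y0,x1,y1=b;o[y0:y1,x0:x1]=m[y0:y1,x0:x1];return o
uv=lambda m:np.argwhere(m)[:,::-1]
st=(235,180,365,325)
print('lid z',np.median(Z[150:250,430:460]))
m=box((Z>.075)&(Z<.1),st); c=P[m]; print('steel depth',m.sum(),c[:,:2].mean(0).round(4),np.median(c[:,2]).round(4))
q=cast(d,uv(m),.082)[:,:2].astype(np.float32)*1000; print(cv2.minEnclosingCircle(q), cv2.minAreaRect(q))
red=((H<8)|(H>172))&(S>150)&(V>60)
for n,b,z in (('bracket',st,.042),('rest lips',(450,60,640,290),.034)):
    q=cast(d,uv(box(red,b)),z)[:,:2].astype(np.float32)*1000; print(n,cv2.minAreaRect(q))
yel=(H>20)&(H<35)&(S>150); m=box(yel&(Z>.040),(0,80,100,200)); q=cast(d,uv(m),.046)[:,:2].astype(np.float32)*1000
print('tube',cv2.minEnclosingCircle(q),cv2.minAreaRect(q),np.percentile(Z[m],[50,95]))
m=box((Z>.048)&(Z<.06),st); q=cast(d,uv(m),.054)[:,:2].astype(np.float32)*1000; print('filter',cv2.minAreaRect(q))
print(arm.state()['tool_pos'])
```

```text
lid z 0.019235793726297096
steel depth 1203 [ 0.6408 -0.1221] 0.0809
((640.4824829101562, -121.52542114257812), 23.30344009399414) ((640.670654296875, -121.82820892333984), (44.97964096069336, 45.89478302001953), 28.588584899902344)
bracket ((641.207275390625, -118.12277221679688), (128.92355346679688, 46.03719711303711), 14.250703811645508)
rest lips ((665.9916381835938, 121.0391616821289), (172.62594604492188, 72.79255676269531), 13.898507118225098)
tube ((449.3922424316406, -292.3656005859375), 34.00006866455078) ((447.96209716796875, -295.0479431152344), (63.14354705810547, 62.644142150878906), 24.67928123474121) [0.04429852 0.04638151]
filter ((643.1630859375, -120.17086029052734), (60.442657470703125, 60.23054504394531), 9.788408279418945)
[ 0.61493644 -0.08906858  0.21870556]
```

```bash
python3 -m creep '[[[0.085,-0.11,-0.1],[0,0,0],0.7],[[0.086,-0.109,-0.1],[0,0,0],0.7],[[0,0,-0.15],[0,0,0],0.7],[[0,0,-0.15],[0,0,0],0.7],[[0,0,-0.15],[0,0,0],0.7],[[0,0,-0.1],[0,0,0],0.7],[[0,0,-0.08],[0,0,0],0.7],[[0,0,-0.035],[0,0,0],0.7]]'
python3 -m creep '[[[0,0,0],[0,0,0],0.7],[[0,0,0],[0,0,0],0.4],[[0,0,0],[0,0,0],0.4],[[0,0,0],[0,0,0],0.4],[[0,0,0],[0,0,0],0.4],[[0,0,0],[0,0,0],0.4],[[0,0,0],[0,0,0],0.4],[[0,0,0],[0,0,0],0.4]]' 20
```

```text
time: 2.87
tool_pos: [0.64, -0.1205, 0.0883]
tool_rot: [-0.001, 0.201, 0.979, 0.0]
contact_force: [0.1, -0.3, 0.1]
gripper_width: 0.0658
gripper_force: 0.0
time: 3.53
tool_pos: [0.6412, -0.1218, 0.0906]
tool_rot: [0.001, 0.202, 0.979, 0.0]
contact_force: [-1.8, 0.8, 6.8]
gripper_width: 0.0449
gripper_force: 20.0
```

```bash
python3 -m creep '[[[0,0,0.05],[0,0,0],0.4],[[0,0,0.1],[0,0,0],0.4],[[0,0,0.15],[0,0,0],0.4],[[-0.1,-0.1,0.1],[0,0,0],0.4],[[-0.16,-0.15,0],[0,0,0],0.4],[[-0.16,-0.15,0],[0,0,0],0.4],[[-0.16,-0.15,0],[0,0,0],0.4],[[-0.16,-0.15,0],[0,0,0],0.4]]'
python3 -m creep '[[[-0.16,-0.15,0],[0,0,0],0.4],[[-0.16,-0.15,0],[0,0,0],0.4],[[-0.12,-0.1,0],[0,0,0],0.4],[[-0.104,-0.051,0],[0,0,0],0.4],[[0,0,0],[0,0,0],0.4],[[0,0,-0.1],[0,0,0],0.4],[[0,0,0],[0,0,0],0.4],[[0,0,0],[0,0,0],0.4]]'
python3 - <<'E'
from h import *
d=grab('wrist','w2.png'); np.savez('w2.npz',**d); print(arm.state()['tool_pos'])
E
```

```text
time: 4.2
tool_pos: [0.5284, -0.2275, 0.15]
tool_rot: [-0.0, 0.202, 0.979, -0.0]
contact_force: [-0.0, -0.1, -0.5]
gripper_width: 0.0443
gripper_force: 20.0
time: 4.87
tool_pos: [0.4483, -0.2939, 0.1346]
tool_rot: [-0.001, 0.202, 0.979, 0.0]
contact_force: [0.2, -1.1, -0.3]
gripper_width: 0.0449
gripper_force: 20.0
[ 0.44860407 -0.2940378   0.13502201]
```

View pics/w2.png

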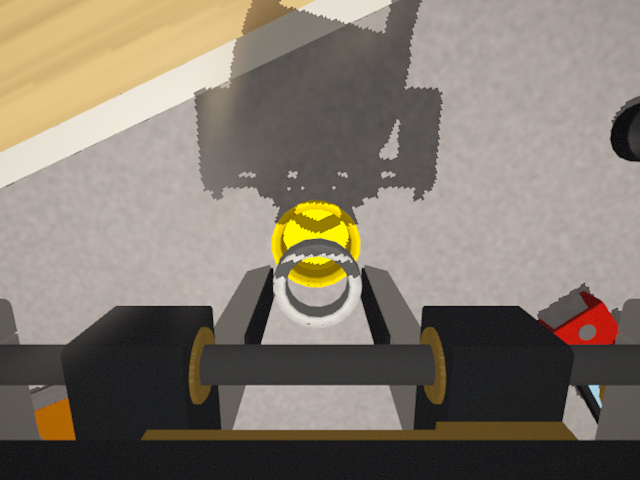

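The steel ring is held at (317,285) and the tube is at (316,245). I'll compare their centres.

```bash
cat > al.py <<'E'
from h import *
import sys
d=dict(np.load(sys.argv[1])); ztop=float(sys.argv[2]); P=cloud(d);Z=P[...,2]
hsv=cv2.cvtColor(d['image'],cv2.COLOR_RGB2HSV);H,S,V=[hsv[...,i] for i in range(3)]
sub=np.zeros((480,640),bool); sub[190:340,262:374]=1
def rc(m,z):
    q=cast(d,np.argwhere(m)[:,::-1],z)[:,:2].astype(np.float32)*1000
    return q
m=sub&(abs(Z-ztop)<.006); m=cv2.morphologyEx(m.astype(np.uint8),cv2.MORPH_OPEN,np.ones((3,3)))>0
q=rc(m,ztop); print('held',m.sum(),cv2.minEnclosingCircle(q),np.median(Z[m]))
y=sub&(H>20)&(H<35)&(S>120)&(Z<.055); v,u=np.nonzero(y)
# outer rim: extreme left/right/top only (front hidden)
o=[]
for r in range(v.min(),v.min()+45):
    c=u[v==r]; 
    if len(c): o+= [[c.min(),r],[c.max(),r]]
q=cast(d,o,.046)[:,:2]*1000
from scipy.optimize import least_squares
s=least_squares(lambda p:np.hypot(*(q-p[:2]).T)-32.5,[448,-294],loss='soft_l1'); print('tube',s.x,np.abs(s.fun).mean())
E
python3 al.py w2.npz 0.128
```

```text
held 3489 ((442.58355712890625, -292.02264404296875), 27.464324951171875) 0.12490405491172865
tube [ 448.58671005 -295.99834895] 0.6349386993491218
```

```bash
python3 -c "
from h import *
d=dict(np.load('w2.npz'));print(cast(d,[[317.5,284],[273,284],[362,284],[317.5,328],[317.5,240],[316,244.5]],.128).round(4)[:5], cast(d,[[316,244.5]],.046))"
```

```text
[[ 0.446  -0.2934  0.128 ]
 [ 0.4373 -0.3136  0.128 ]
 [ 0.4547 -0.2733  0.128 ]
 [ 0.4678 -0.3028  0.128 ]
 [ 0.4255 -0.2846  0.128 ]] [[ 0.4470854  -0.29495038  0.046     ]]
```

```bash
python3 -m creep '[[[0.01,-0.008,-0.1],[0,0,0],0.4],[[0,0,-0.13],[0,0,0],0.4],[[0,0,-0.12],[0,0,0],0.4],[[0,0,-0.08],[0,0,0],0.4],[[0,0,-0.057],[0,0,0],0.4],[[0,0,0],[0,0,0],0.4],[[0,0,0],[0,0,0],0.4],[[0,0,0],[0,0,0],0.4]]'
```

```text
time: 5.58
tool_pos: [0.45, -0.2956, 0.0624]
tool_rot: [0.0, 0.202, 0.979, -0.0]
contact_force: [-1.6, 2.1, -1.2]
gripper_width: 0.0445
gripper_force: 20.0
```

```bash
python3 -m creep '[[[0,0,0],[0,0,0],0.6],[[0,0,0],[0,0,0],0.65],[[0,0,0],[0,0,0],0.65],[[0,0,0],[0,0,0],0.65],[[0,0,0.1],[0,0,0],0.65],[[0,0,0.2],[0,0,0],0.65],[[0,0,0.2],[0,0,0],0.65],[[0,0,0],[0,0,0],0.65]]'
python3 - <<'E'
from h import *
d=grab('wrist','w3.png'); np.savez('w3.npz',**d); P=cloud(d)[...,2]
cv2.imwrite('pics/w3c.png',cv2.resize(cv2.imread('pics/w3.png')[150:330,220:420],None,fx=2,fy=2))
print(arm.state()['tool_pos'],P[185:290:6,316].round(3))
E
```

```text
time: 6.25
tool_pos: [0.4515, -0.297, 0.1423]
tool_rot: [0.004, 0.202, 0.979, -0.002]
contact_force: [-0.5, -0.6, 0.8]
gripper_width: 0.0609
gripper_force: 0.0
[ 0.45079184 -0.29646455  0.1395982 ] [0.019 0.02  0.045 0.024 0.038 0.025 0.022 0.026 0.024 0.024 0.024 0.024
 0.038 0.038 0.042 0.046 0.019 0.019]
```

View pics/w3c.png

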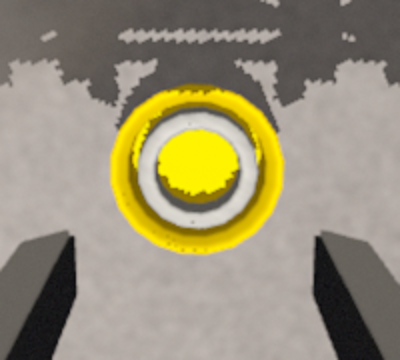

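The steel collar lies flat in the tube with its top at 0.038, as it should. Next I go back for the brass collar and look on the way.

```bash
python3 -m creep '[[[0.1,0.1,0.1],[0,0,0],0.65],[[0.16,0.16,0.1],[0,0,0],0.65],[[0.16,0.16,0],[0,0,0],0.65],[[0.16,0.16,0],[0,0,0],0.65],[[0.16,0.16,0],[0,0,0],0.65],[[0.16,0.16,0],[0,0,0],0.65],[[0.16,0.16,0],[0,0,0],0.65],[[0.1,0.1,0],[0,0,0],0.65]]'
python3 -m creep '[[[0.05,0.04,0],[0,0,0],0.65],[[0,0,0],[0,0,0],0.65],[[0,0,0],[0,0,0],0.65],[[0,0,0],[0,0,0],0.65],[[0,0,0],[0,0,0],0.65],[[0,0,0],[0,0,0],0.65],[[0,0,0],[0,0,0],0.65],[[0,0,0],[0,0,0],0.65]]'
cat > m2.py <<'E'
from h import *
import sys
d=grab('wrist',sys.argv[1]+'.png'); np.savez(sys.argv[1]+'.npz',**d); P=cloud(d);Z=P[...,2]
hsv=cv2.cvtColor(d['image'],cv2.COLOR_RGB2HSV);H,S,V=[hsv[...,i] for i in range(3)]
sub=np.zeros((480,640),bool);sub[150:345,150:480]=1
xy=np.hypot(P[...,0]-.641,P[...,1]+.12)<.07
f=lambda m,z:cast(d,np.argwhere(m&sub&xy)[:,::-1],z)[:,:2].astype(np.float32)*1000
op=lambda m:cv2.morphologyEx(m.astype(np.uint8),cv2.MORPH_OPEN,np.ones((3,3)))>0
try:
    br=op((H>8)&(H<35)&(S>90)&(Z>.06)&(Z<.08)); q=f(br,.068); print('brass',cv2.minEnclosingCircle(q),cv2.minAreaRect(q),np.median(Z[br&sub]))
except Exception as e: print('no brass')
q=f(op((Z>.047)&(Z<.06)),.054); print('filter',cv2.minAreaRect(q))
q=f(op(((H<8)|(H>172))&(S>150)&(V>50)),.042); print('bracket',cv2.minAreaRect(q))
print(arm.state()['tool_pos'])
E
python3 m2.py w4
```

```text
time: 6.97
tool_pos: [0.625, -0.1191, 0.1653]
tool_rot: [-0.001, 0.201, 0.98, 0.0]
contact_force: [0.0, -0.1, 0.7]
gripper_width: 0.0614
gripper_force: 0.0
time: 7.63
tool_pos: [0.631, -0.116, 0.1668]
tool_rot: [0.0, 0.202, 0.979, 0.0]
contact_force: [0.5, -0.1, 0.5]
gripper_width: 0.061
gripper_force: 0.0
brass ((642.6343383789062, -120.98055267333984), 23.09679412841797) ((642.3244018554688, -120.52151489257812), (44.00859832763672, 45.07231140136719), 66.65726470947266) 0.06710948267815067
filter ((643.1227416992188, -120.31504821777344), (60.48480224609375, 59.95396423339844), 9.793044090270996)
bracket ((641.610595703125, -118.85477447509766), (128.57627868652344, 44.72758865356445), 14.261098861694336)
[ 0.63104133 -0.1158716   0.16680234]
```

View pics/w4.png

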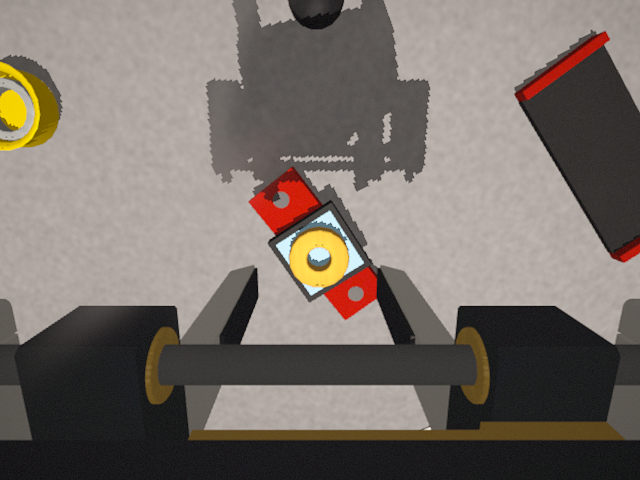

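The brass collar is centred at (319,258), on the filter. The measured sizes match what they should be. Next I grip it.

```bash
python3 -m creep '[[[0.076,-0.032,-0.1],[0,0,0],0.65],[[0,0,-0.15],[0,0,0],0.65],[[0,0,-0.15],[0,0,0],0.65],[[0,0,-0.1],[0,0,0],0.65],[[0,0,-0.07],[0,0,0],0.65],[[0,0,-0.042],[0,0,0],0.65],[[0,0,0],[0,0,0],0.65],[[0,0,0],[0,0,0],0.65]]'
python3 -m creep '[[[0,0,0],[0,0,0],0.4],[[0,0,0],[0,0,0],0.4],[[0,0,0],[0,0,0],0.4],[[0,0,0],[0,0,0],0.4],[[0,0,0],[0,0,0],0.4],[[0,0,0],[0,0,0],0.4],[[0,0,0.03],[0,0,0],0.4],[[0,0,0.07],[0,0,0],0.4]]' 25
python3 -m creep '[[[0,0,0.15],[0,0,0],0.4],[[0,0,0.15],[0,0,0],0.4],[[-0.1,-0.09,0.1],[0,0,0],0.4],[[-0.16,-0.15,0],[0,0,0],0.4],[[-0.16,-0.15,0],[0,0,0],0.4],[[-0.16,-0.15,0],[0,0,0],0.4],[[-0.16,-0.15,0],[0,0,0],0.4],[[-0.16,-0.15,0],[0,0,0],0.4]]'
python3 -m creep '[[[-0.16,-0.15,0],[0,0,0],0.4],[[-0.12,-0.1,0],[0,0,0],0.4],[[-0.106,-0.075,-0.05],[0,0,0],0.4],[[0,0,-0.1],[0,0,0],0.4],[[0,0,0],[0,0,0],0.4],[[0,0,0],[0,0,0],0.4],[[0,0,0],[0,0,0],0.4],[[0,0,0],[0,0,0],0.4]]'
python3 - <<'E'
from h import *
d=grab('wrist','w5.png'); np.savez('w5.npz',**d); print(arm.state()['tool_pos'])
cv2.imwrite('pics/w5c.png',cv2.resize(cv2.imread('pics/w5.png')[180:350,220:420],None,fx=2,fy=2))
E
```

```text
time: 8.35
tool_pos: [0.6429, -0.1205, 0.0756]
tool_rot: [0.0, 0.202, 0.979, -0.0]
contact_force: [0.1, 0.2, 0.7]
gripper_width: 0.0608
gripper_force: 0.0
time: 9.02
tool_pos: [0.6417, -0.1202, 0.0887]
tool_rot: [-0.001, 0.202, 0.979, 0.0]
contact_force: [-0.0, -0.1, -1.7]
gripper_width: 0.0444
gripper_force: 25.0
time: 9.68
tool_pos: [0.5063, -0.2472, 0.1505]
tool_rot: [0.0, 0.202, 0.979, -0.0]
contact_force: [1.5, -1.3, -2.8]
gripper_width: 0.0447
gripper_force: 25.0
time: 10.35
tool_pos: [0.4503, -0.295, 0.1282]
tool_rot: [0.0, 0.202, 0.979, -0.0]
contact_force: [0.2, 0.5, -1.2]
gripper_width: 0.0447
gripper_force: 25.0
[ 0.4502853  -0.29494104  0.12812946]
```

View pics/w5c.png

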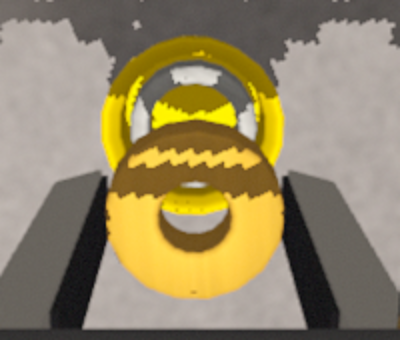

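The brass collar is held at about (318,285) and the tube centre is at about column 317. I'll check the alignment.

```bash
python3 al.py w5.npz 0.121 | tail -1; python3 -c "
from h import *
d=dict(np.load('w5.npz'));print(cast(d,[[317.7,285],[273,285],[362.5,285],[317.7,329],[317.7,241]],.121).round(4));print(cast(d,[[317,198.5],[271.5,242],[362.5,242]],.046).round(4))"
```

```text
tube [ 448.62918615 -295.9982139 ] 0.607324070317469
[[ 0.4488 -0.2947  0.121 ]
 [ 0.44   -0.315   0.121 ]
 [ 0.4575 -0.2744  0.121 ]
 [ 0.4707 -0.3041  0.121 ]
 [ 0.4281 -0.2859  0.121 ]]
[[ 0.4186 -0.2822  0.046 ]
 [ 0.4339 -0.323   0.046 ]
 [ 0.4587 -0.2652  0.046 ]]
```

```bash
python3 -m creep '[[[0,-0.005,-0.1],[0,0,0],0.4],[[0,0,-0.13],[0,0,0],0.4],[[0,0,-0.1],[0,0,0],0.4],[[0,0,-0.07],[0,0,0],0.4],[[0,0,-0.034],[0,0,0],0.4],[[0,0,0],[0,0,0],0.4],[[0,0,0],[0,0,0],0.4],[[0,0,0],[0,0,0],0.4]]'
python3 -m creep '[[[0,0,0],[0,0,0],0.6],[[0,0,0],[0,0,0],0.65],[[0,0,0],[0,0,0],0.65],[[0,0,0],[0,0,0],0.65],[[0,0,0.1],[0,0,0],0.65],[[0,0,0.2],[0,0,0],0.8],[[0,0,0.2],[0,0,0],0.8],[[0,0,0],[0,0,0],0.8]]'
python3 - <<'E'
from h import *
d=grab('wrist','w6.png'); np.savez('w6.npz',**d); P=cloud(d)[...,2]
cv2.imwrite('pics/w6c.png',cv2.resize(cv2.imread('pics/w6.png')[150:330,220:420],None,fx=2,fy=2))
print(arm.state()['tool_pos'],P[185:290:6,316].round(3))
E
```

```text
time: 11.07
tool_pos: [0.4496, -0.2957, 0.0624]
tool_rot: [-0.0, 0.202, 0.979, 0.0]
contact_force: [-1.9, 2.3, -3.4]
gripper_width: 0.0444
gripper_force: 25.0
time: 11.73
tool_pos: [0.4515, -0.2973, 0.1429]
tool_rot: [0.004, 0.202, 0.979, -0.002]
contact_force: [0.9, -1.1, 1.6]
gripper_width: 0.0742
gripper_force: 0.0
[ 0.45082189 -0.29675875  0.14018784] [0.02  0.019 0.045 0.025 0.047 0.054 0.053 0.053 0.024 0.023 0.025 0.045
 0.054 0.054 0.055 0.046 0.02  0.019]
```

View pics/w6c.png

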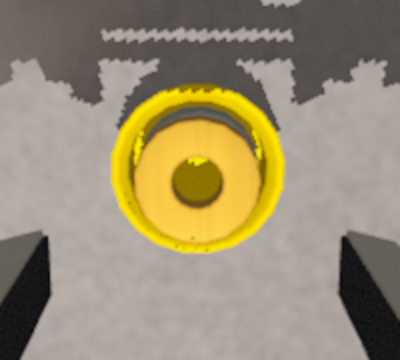

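The brass collar is seated flat, with its top at 0.053 to 0.054 (0.053 expected). Next is the filter. The jaw line has to turn by +33°, to 99.8°.

```bash
python3 -m creep '[[[0.1,0.09,0.05],[0,0,0],0.85],[[0.16,0.15,0],[0,0,0.1],0.85],[[0.16,0.15,0],[0,0,0.12],0.85],[[0.16,0.15,0],[0,0,0.12],0.85],[[0.16,0.15,0],[0,0,0.12],0.85],[[0.16,0.15,0],[0,0,0.12],0.85],[[0.16,0.15,0],[0,0,0.1],0.85],[[0.12,0.1,0],[0,0,0.056],0.85]]'
python3 -m creep '[[[0.08,0.06,0],[0,0,0],0.85],[[0.03,0.021,0],[0,0,0],0.85],[[0,0,0],[0,0,0],0.85],[[0,0,0],[0,0,0],0.85],[[0,0,0],[0,0,0],0.85],[[0,0,0],[0,0,0],0.85],[[0,0,0],[0,0,0],0.85],[[0,0,0],[0,0,0],0.85]]'
python3 m2.py w7; python3 -c "
from h import *;s=arm.state()['tool_rot'];print(s,np.degrees(2*np.arctan2(s[2],s[1]))-90, arm.state()['joint_positions'])"
```

```text
time: 12.45
tool_pos: [0.6279, -0.1301, 0.1435]
tool_rot: [-0.0, -0.088, 0.996, 0.0]
contact_force: [1.1, -0.3, -0.1]
gripper_width: 0.0799
gripper_force: 0.0
time: 13.12
tool_pos: [0.6429, -0.1207, 0.145]
tool_rot: [0.0, -0.085, 0.996, -0.0]
contact_force: [0.5, 0.7, 0.9]
gripper_width: 0.0796
gripper_force: 0.0
brass ((0.0, 0.0), 0.0) ((0.0, 0.0), (0.0, 0.0), 0.0) nan
filter ((643.3131713867188, -120.56513977050781), (60.076629638671875, 59.59132766723633), 9.764283180236816)
bracket ((641.9002685546875, -119.92708587646484), (128.50714111328125, 43.23026657104492), 14.324684143066406)
[ 0.64299852 -0.12059029  0.14491477]
[ 1.03489213e-04 -8.52609384e-02  9.96358650e-01 -3.66942169e-05] 99.78206008053115 [-2.41363574e-01  5.94515292e-01  1.27567327e+00 -3.22057904e-06
  1.27118451e+00 -1.98288811e+00]
  return _methods._mean(a, axis=axis, dtype=dtype,
  ret = ret.dtype.type(ret / rcount)
```

View pics/w7.png

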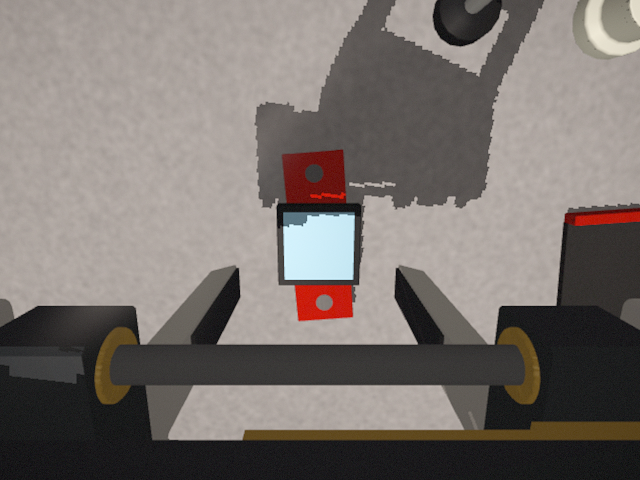

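The filter is centred at (319,244) and square to the jaws. I'll descend and grip it.

```bash
python3 -m creep '[[[0,0,-0.1],[0,0,0],0.85],[[0,0,-0.15],[0,0,0],0.85],[[0,0,-0.13],[0,0,0],0.85],[[0,0,-0.1],[0,0,0],0.85],[[0,0,-0.06],[0,0,0],0.85],[[0,0,-0.036],[0,0,0],0.85],[[0,0,0],[0,0,0],0.85],[[0,0,0],[0,0,0],0.85]]'
python3 -m creep '[[[0,0,0],[0,0,0],0.55],[[0,0,0],[0,0,0],0.55],[[0,0,0],[0,0,0],0.55],[[0,0,0],[0,0,0],0.55],[[0,0,0],[0,0,0],0.55],[[0,0,0],[0,0,0],0.55],[[0,0,0.03],[0,0,0],0.55],[[0,0,0.07],[0,0,0],0.55]]' 15
python3 -m creep '[[[0,0,0.1],[0,0,0],0.55],[[0,0,0.15],[0,0,0],0.55],[[0,0,0.15],[0,0,0],0.55],[[0,0,0.1],[0,0,0],0.55],[[0,0,0],[0,0,0],0.55],[[0,0,0],[0,0,0],0.55],[[0,0,0],[0,0,0],0.55],[[0,0,0],[0,0,0],0.55]]'
python3 - <<'E'
from h import *
d=grab('wrist','w8.png'); np.savez('w8.npz',**d); P=cloud(d); Z=P[...,2];hsv=cv2.cvtColor(d['image'],cv2.COLOR_RGB2HSV);H,S,V=[hsv[...,i] for i in range(3)]
m=((H<8)|(H>172))&(S>150)&(V>50)&(np.hypot(P[...,0]-.64,P[...,1]+.12)<.08); m[345:]=0
print('bracket',cv2.minAreaRect(cast(d,np.argwhere(m)[:,::-1],.042)[:,:2].astype(np.float32)*1000))
print(Z[200:340:10,319].round(3),arm.state()['tool_pos'])
E
```

```text
time: 13.83
tool_pos: [0.6435, -0.1203, 0.0591]
tool_rot: [0.0, -0.086, 0.996, -0.0]
contact_force: [-0.2, 0.2, 0.5]
gripper_width: 0.0803
gripper_force: 0.0
time: 14.5
tool_pos: [0.6424, -0.1201, 0.0724]
tool_rot: [-0.001, -0.086, 0.996, 0.0]
contact_force: [0.4, -0.4, -0.8]
gripper_width: 0.0596
gripper_force: 15.0
time: 15.17
tool_pos: [0.6426, -0.1201, 0.1469]
tool_rot: [-0.001, -0.086, 0.996, 0.0]
contact_force: [-0.5, 0.6, -0.1]
gripper_width: 0.0597
gripper_force: 15.0
bracket ((586.8936767578125, -33.170875549316406), (56.096981048583984, 240.5907440185547), 11.051763534545898)
[0.042 0.042 0.041 0.137 0.141 0.141 0.141 0.143 0.142 0.142 0.141 0.142
 0.142 0.141] [ 0.64268123 -0.12017839  0.14698798]
```

View pics/w8.png

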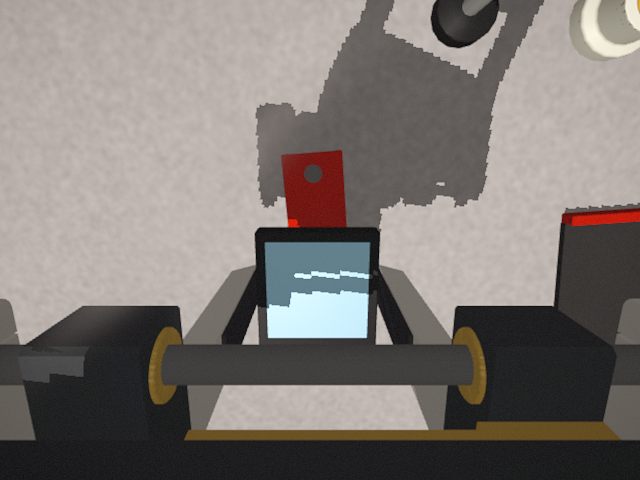

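The filter is held level, with its top at 0.142, and the bracket looks undisturbed. I'll carry the filter toward the tray and stop about 90 mm short to measure it.

```bash
python3 -m creep '[[[-0.05,0.1,0],[0,0,-0.07],0.55],[[-0.05,0.2,0],[0,0,-0.07],0.55],[[-0.05,0.2,0],[0,0,-0.07],0.55],[[-0.05,0.2,0],[0,0,-0.07],0.55],[[-0.05,0.2,0],[0,0,-0.07],0.55],[[-0.05,0.2,0],[0,0,-0.07],0.55],[[-0.05,0.2,0],[0,0,-0.07],0.55],[[-0.05,0.2,0],[0,0,-0.07],0.55]]'
python3 -m creep '[[[-0.05,0.2,0],[0,0,-0.07],0.55],[[-0.05,0.2,0],[0,0,-0.07],0.55],[[-0.05,0.2,0],[0,0,-0.07],0.55],[[-0.05,0.2,0],[0,0,-0.07],0.55],[[-0.047,0.13,0],[0,0,-0.042],0.55],[[0,0.053,0],[0,0,0],0.55],[[0,0,0],[0,0,0],0.55],[[0,0,0],[0,0,0],0.55]]'
python3 - <<'E'
from h import *
d=grab('wrist','w9.png'); np.savez('w9.npz',**d); hsv=cv2.cvtColor(d['image'],cv2.COLOR_RGB2HSV);H,S,V=[hsv[...,i] for i in range(3)]
Z=cloud(d)[...,2]; lower=(Z<.04)
m=(H>100)&(H<130)&(S>80)&lower
c=max(cv2.findContours(m.astype(np.uint8),cv2.RETR_EXTERNAL,cv2.CHAIN_APPROX_NONE)[0],key=cv2.contourArea)[:,0]
print('felt',cv2.minAreaRect(cast(d,c,.026)[:,:2].astype(np.float32)*1000),c.min(0),c.max(0))
w=(Z>.0295)&(Z<.04)&(S<60)&(V>120); w=cv2.morphologyEx(w.astype(np.uint8),cv2.MORPH_OPEN,np.ones((3,3)))
for c in cv2.findContours(w,cv2.RETR_EXTERNAL,cv2.CHAIN_APPROX_NONE)[0]:
    if cv2.contourArea(c)>250: print('lip',cv2.minAreaRect(cast(d,c[:,0],.034)[:,:2].astype(np.float32)*1000))
s=arm.state();r=s['tool_rot'];print(s['tool_pos'],np.degrees(2*np.arctan2(r[2],r[1]))-90)
E
```

```text
time: 15.88
tool_pos: [0.5823, 0.1061, 0.1476]
tool_rot: [-0.001, 0.135, 0.991, -0.0]
contact_force: [0.1, -1.0, -1.3]
gripper_width: 0.0599
gripper_force: 15.0
time: 16.55
tool_pos: [0.5463, 0.2517, 0.1478]
tool_rot: [-0.0, 0.257, 0.966, -0.0]
contact_force: [-0.7, -0.9, -0.3]
gripper_width: 0.0598
gripper_force: 15.0
felt ((467.30731201171875, 294.93377685546875), (85.03455352783203, 84.63037872314453), 60.165870666503906) [257  54] [375 174]
lip ((466.33477783203125, 67.5405044555664), (22.0632381439209, 51.7689323425293), 38.822601318359375)
lip ((505.0009460449219, 267.7622375488281), (74.2429428100586, 5.945566177368164), 60.18918991088867)
lip ((416.5627136230469, 301.87548828125), (47.00013732910156, 6.294978141784668), 60.165042877197266)
[0.54642077 0.25118615 0.14793895] 60.13121338729337
```

View pics/w9.png

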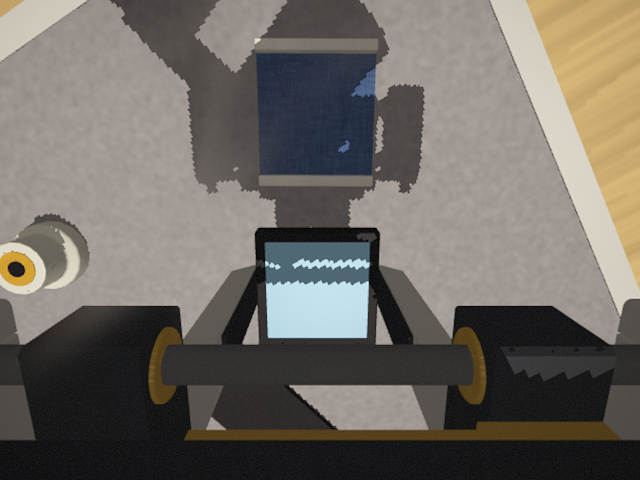

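The tray is at (316,112), measured at (467.5, 295), 60.15°, and it matches the top view. The held filter is square to it, so I'll move over and lower it.

```bash
python3 -m creep '[[[-0.1,0.06,0],[0,0,0],0.55],[[-0.15,0.085,0],[0,0,0],0.55],[[-0.15,0.085,0],[0,0,0],0.55],[[-0.08,0.045,-0.05],[0,0,0],0.55],[[-0.046,0.02,-0.1],[0,0,0],0.55],[[0,0,-0.12],[0,0,0],0.55],[[0,0,-0.12],[0,0,0],0.55],[[0,0,-0.1],[0,0,0],0.55]]'
python3 -m creep '[[[0,0,-0.08],[0,0,0],0.55],[[0,0,-0.06],[0,0,0],0.55],[[0,0,-0.04],[0,0,0],0.55],[[0,0,-0.02],[0,0,0],0.55],[[0,0,0],[0,0,0],0.55],[[0,0,0],[0,0,0],0.55],[[0,0,0],[0,0,0],0.55],[[0,0,0],[0,0,0],0.55]]'
```

```text
time: 17.27
tool_pos: [0.4675, 0.2952, 0.0738]
tool_rot: [-0.0, 0.258, 0.966, -0.0]
contact_force: [0.2, 0.5, -1.3]
gripper_width: 0.0597
gripper_force: 15.0
time: 17.93
tool_pos: [0.4675, 0.2966, 0.0455]
tool_rot: [0.0, 0.258, 0.966, 0.0]
contact_force: [0.3, -0.3, -0.2]
gripper_width: 0.0602
gripper_force: 15.0
```

```bash
python3 -m creep '[[[0,0,-0.006],[0,0,0],0.55],[[0,0,-0.003],[0,0,0],0.55],[[0,0,0],[0,0,0],0.55],[[0,0,0],[0,0,0],0.66],[[0,0,0],[0,0,0],0.7],[[0,0,0],[0,0,0],0.8],[[0,0,0],[0,0,0],0.85],[[0,0,0],[0,0,0],0.85]]'
python3 -m creep '[[[0,0,0.04],[0,0,0],0.85],[[0,0,0.1],[0,0,0],0.85],[[0,0,0.2],[0,0,0],0.85],[[0,0,0.2],[0,0,0],0.85],[[0,0,0.15],[0,0,0],0.85],[[0,0,0],[0,0,0],0.85],[[0,0,0],[0,0,0],0.85],[[0,0,0],[0,0,0],0.85]]'
cat > m3.py <<'E'
from h import *
d=grab('wrist','w10.png'); np.savez('w10.npz',**d); hsv=cv2.cvtColor(d['image'],cv2.COLOR_RGB2HSV);H,S,V=[hsv[...,i] for i in range(3)]
P=cloud(d);Z=P[...,2]; near=np.hypot(P[...,0]-.4675,P[...,1]-.295)<.07; near[345:]=0
op=lambda m:cv2.morphologyEx(m.astype(np.uint8),cv2.MORPH_OPEN,np.ones((3,3)))
r=lambda m,z:cv2.minAreaRect(cast(d,np.argwhere(m)[:,::-1],z)[:,:2].astype(np.float32)*1000)
print('felt',r(op((H>105)&(H<130)&(S>110)&near&(Z<.032)),.026))
f=op((Z>.0355)&(Z<.044)&near&np.isfinite(Z)&(np.hypot(P[...,0]-.4675,P[...,1]-.295)<.045)); print('filter',r(f,.038))
q=P[f>0]; A=np.c_[q[:,:2],np.ones(len(q))]; print('tilt',np.linalg.lstsq(A,q[:,2],rcond=None)[0].round(3),np.median(q[:,2])); print(arm.state()['tool_pos'])
E
python3 m3.py
```

```text
time: 18.6
tool_pos: [0.4672, 0.2965, 0.0435]
tool_rot: [-0.0, 0.258, 0.966, 0.0]
contact_force: [0.6, 0.1, -0.2]
gripper_width: 0.0792
gripper_force: 0.0
time: 19.27
tool_pos: [0.4669, 0.2963, 0.1463]
tool_rot: [-0.0, 0.258, 0.966, -0.0]
contact_force: [0.8, -0.2, -1.1]
gripper_width: 0.0798
gripper_force: 0.0
felt ((467.480712890625, 296.660400390625), (67.63362121582031, 84.26840209960938), 50.4962272644043)
filter ((467.03125, 295.19091796875), (59.604278564453125, 58.937870025634766), 60.120826721191406)
tilt [ 0.    -0.002  0.038] 0.03749599073476132
[0.46673409 0.29617074 0.14588645]
```

View pics/w10.png

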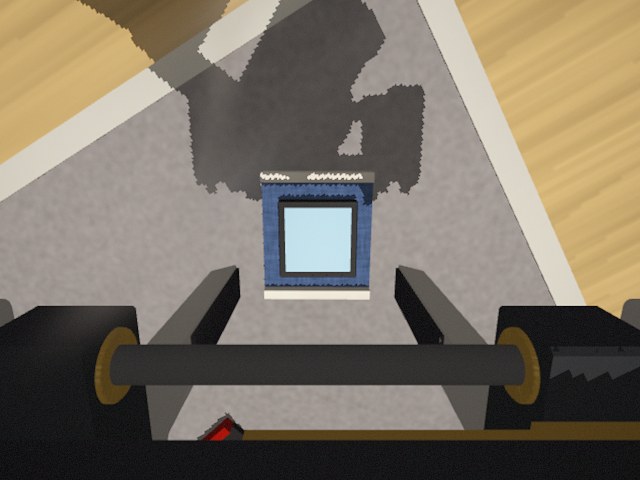

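The filter lies flat, with its top at 0.0375. It is at (467.0, 295.2), 60.1°, which is central and square in the tray, inside the white lips at rows 180 and 294. The bracket is next.

```bash
python3 -m creep '[[[0.08,-0.1,0],[0,0,0.07],0.75],[[0.08,-0.2,0],[0,0,0.07],0.75],[[0.08,-0.2,0],[0,0,0.07],0.75],[[0.08,-0.2,0],[0,0,0.07],0.75],[[0.08,-0.2,0],[0,0,0.07],0.75],[[0.08,-0.2,0],[0,0,0.07],0.75],[[0.08,-0.2,0],[0,0,0.07],0.75],[[0.08,-0.2,0],[0,0,0.07],0.75]]'
python3 -m creep '[[[0.08,-0.2,0],[0,0,0.07],0.75],[[0.08,-0.2,0],[0,0,0.07],0.75],[[0.08,-0.2,0],[0,0,0.07],0.75],[[0.08,-0.2,0],[0,0,0.07],0.75],[[0.08,-0.2,0],[0,0,0.07],0.75],[[0.08,-0.2,0],[0,0,0.07],0.75],[[0.047,-0.071,0],[0,0,0.002],0.75],[[0,0,0],[0,0,0],0.75]]'
python3 - <<'E'
from h import *
d=grab('wrist','w11.png'); np.savez('w11.npz',**d); P=cloud(d);Z=P[...,2]; hsv=cv2.cvtColor(d['image'],cv2.COLOR_RGB2HSV);H,S,V=[hsv[...,i] for i in range(3)]
m=((H<8)|(H>172))&(S>150)&(V>40)&(np.hypot(P[...,0]-.642,P[...,1]+.12)<.08)&(Z>.036); m[342:]=0
print('bracket',cv2.minAreaRect(cast(d,np.argwhere(m)[:,::-1],.042)[:,:2].astype(np.float32)*1000),np.median(Z[m]))
s=arm.state();r=s['tool_rot'];print(s['tool_pos'],np.degrees(2*np.arctan2(r[2],r[1]))-90,s['joint_positions'][5])
E
```

```text
time: 19.98
tool_pos: [0.5631, 0.0698, 0.1457]
tool_rot: [-0.001, 0.039, 0.999, -0.0]
contact_force: [0.2, -0.0, 0.4]
gripper_width: 0.0703
gripper_force: 0.0
time: 20.65
tool_pos: [0.6423, -0.1218, 0.145]
tool_rot: [-0.001, -0.123, 0.992, 0.0]
contact_force: [-0.0, 0.2, 0.1]
gripper_width: 0.0706
gripper_force: 0.0
bracket ((622.3157348632812, -41.68150329589844), (127.86952209472656, 204.73712158203125), 14.145259857177734) 0.04123454269773999
[ 0.64183954 -0.12001732  0.14512039] 104.19467029044176 -2.0595122448581633
```

Run:
```python
from h import *
d=dict(np.load('w11.npz'));hsv=cv2.cvtColor(d['image'],cv2.COLOR_RGB2HSV);H,S,V=[hsv[...,i] for i in range(3)]
m=(((H<8)|(H>172))&(S>150)&(V>40)).astype(np.uint8); m[342:]=0
c=max(cv2.findContours(m,cv2.RETR_EXTERNAL,cv2.CHAIN_APPROX_NONE)[0],key=cv2.contourArea)[:,0]
print(cv2.minAreaRect(cast(d,c,.042)[:,:2].astype(np.float32)*1000),c.min(0),c.max(0))
```

```text
((641.719482421875, -119.95596313476562), (128.56680297851562, 43.311988830566406), 14.243680000305176) [290 153] [350 320]
```

The bracket is at (641.7, -120.0), 14.2°, directly under the TCP. I'll grip and lift it.

```bash
python3 -m creep '[[[0,0,-0.1],[0,0,0],0.75],[[0,0,-0.15],[0,0,0],0.75],[[0,0,-0.15],[0,0,0],0.75],[[0,0,-0.13],[0,0,0],0.75],[[0,0,-0.1],[0,0,0],0.75],[[0,0,-0.05],[0,0,0],0.75],[[0,0,-0.03],[0,0,0],0.75],[[0,0,0],[0,0,0],0.75]]'
python3 -m creep '[[[0,0,0],[0,0,0],0.6],[[0,0,0],[0,0,0],0.4],[[0,0,0],[0,0,0],0.4],[[0,0,0],[0,0,0],0.4],[[0,0,0],[0,0,0],0.4],[[0,0,0],[0,0,0],0.4],[[0,0,0],[0,0,0],0.4],[[0,0,0.03],[0,0,0],0.4]]' 25
python3 -m creep '[[[0,0,0.08],[0,0,0],0.4],[[0,0,0.15],[0,0,0],0.4],[[0,0,0.15],[0,0,0],0.4],[[0,0,0.15],[0,0,0],0.4],[[0,0.03,0.14],[0,0,0],0.4],[[0,0.1,0],[0,0,0],0.4],[[0,0.2,0],[0,0,0],0.4],[[0,0.2,0],[0,0,0],0.4]]'
```

```text
time: 21.37
tool_pos: [0.6419, -0.1184, 0.0399]
tool_rot: [-0.001, -0.125, 0.992, 0.0]
contact_force: [-0.7, 0.4, -0.5]
gripper_width: 0.0706
gripper_force: 0.0
time: 22.03
tool_pos: [0.6418, -0.1191, 0.0443]
tool_rot: [-0.001, -0.125, 0.992, 0.0]
contact_force: [-0.3, 0.3, -1.0]
gripper_width: 0.0436
gripper_force: 25.0
time: 22.7
tool_pos: [0.6419, -0.0387, 0.1453]
tool_rot: [-0.0, -0.124, 0.992, 0.0]
contact_force: [0.0, 0.5, -1.9]
gripper_width: 0.0439
gripper_force: 25.0
```

```bash
python3 -m creep '[[[0.02,0.2,0],[0,0,0],0.4],[[0.03,0.2,0],[0,0,0],0.4],[[0.04,0.2,0],[0,0,0],0.4],[[0.03,0.2,0],[0,0,0],0.4],[[0.03,0.15,0],[0,0,0],0.4],[[0.019,0.1,0],[0,0,0],0.4],[[0,0.04,0],[0,0,0],0.4],[[0,0,0],[0,0,0],0.4]]'
python3 - <<'E'
from h import *
d=grab('wrist','w12.png'); np.savez('w12.npz',**d); P=cloud(d);Z=P[...,2]; hsv=cv2.cvtColor(d['image'],cv2.COLOR_RGB2HSV);H,S,V=[hsv[...,i] for i in range(3)]
m=(((H<8)|(H>172))&(S>150)&(V>30)&(Z<.05)&(Z>.015)).astype(np.uint8)
for c in cv2.findContours(m,cv2.RETR_EXTERNAL,cv2.CHAIN_APPROX_NONE)[0]:
    if cv2.contourArea(c)>100: print('lip',cv2.minAreaRect(cast(d,c[:,0],.034)[:,:2].astype(np.float32)*1000),c[:,0].min(0),c[:,0].max(0),np.median(Z[m>0]))
s=arm.state();r=s['tool_rot'];print(s['tool_pos'],np.degrees(2*np.arctan2(r[2],r[1]))-90)
E
```

```text
time: 23.37
tool_pos: [0.6672, 0.1248, 0.145]
tool_rot: [-0.0, -0.125, 0.992, -0.0]
contact_force: [-0.5, 0.3, -1.8]
gripper_width: 0.0437
gripper_force: 25.0
lip ((585.863037109375, 113.87306213378906), (8.004756927490234, 48.93994140625), 13.364398956298828) [297 122] [365 134] 0.03313384206059514
[0.66733499 0.12361349 0.14511921] 104.3303496260051
```

View pics/w12.png

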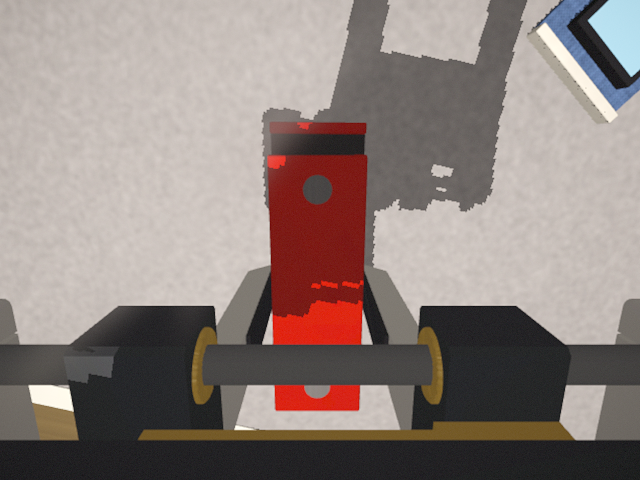

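The held bracket spans columns 268–368, with its end at row 155. The rest's near lip spans columns 270–367, at rows 122–135. I'll compute the rest centre from the lip corners and check the held bracket the same way.

Run:
```python
from h import *
d=dict(np.load('w12.npz')); im=d['image'].astype(int)
red=(im[...,0]>1.8*im[...,1])&(im[...,0]>50)
for r in (124,127,130,133,155,158,180,220):
    c=np.nonzero(red[r,200:450])[0]+200; print(r,c.min(),c.max(),end='; ')
for c in (290,318,350):
    r=np.nonzero(red[100:150,c])[0]+100; b=np.nonzero(red[145:200,c])[0]+145; print(c,r.min(),r.max(),b.min(),end='; ')
p=cast(d,[[270,122],[367,123],[270.5,134],[367,134.5]],.034)[:,:2]; print('\nlip',p.round(4),np.linalg.norm(p[0]-p[1]))
a=np.radians(13.9); u=np.array([np.cos(a),np.sin(a)])
print('centre from outer',p[:2].mean(0)+.086*u,'inner',p[2:].mean(0)+.078*u)
b=cast(d,[[267.5,155],[367.5,155]],.1485)[:,:2]; ang=np.radians(14.3);print('bracket',b,np.linalg.norm(b[0]-b[1]),'centre',b.mean(0)+.065*np.array([np.cos(ang),np.sin(ang)]))
b=b[1]-b[0];l=p[1]-p[0];print([np.degrees(np.arctan2(*q[::-1])) for q in (b,l)])
```

```text
124 297 365; 127 296 365; 130 294 365; 133 301 364; 155 269 366; 158 267 366; 180 268 366; 220 270 364; Traceback (most recent call last):
  File "<stdin>", line 7, in <module>
    return umr_minimum(a, axis, None, out, keepdims, initial, where)
ValueError: zero-size array to reduction operation minimum which has no identity
```

Run:
```python
from h import *
d=dict(np.load('w12.npz'))
p=cast(d,[[270,122],[366.5,123],[270.5,134],[366,134.5]],.034)[:,:2]; print('lip',p.round(4),np.linalg.norm(p[0]-p[1]))
a=np.radians(13.9); u=np.array([np.cos(a),np.sin(a)])
print('centre from outer',p[:2].mean(0)+.086*u,'inner',p[2:].mean(0)+.078*u)
b=cast(d,[[267.5,155],[366.5,155]],.1485)[:,:2]; g=np.radians(14.3);print('bracket',b,np.linalg.norm(b[0]-b[1]),'centre',b.mean(0)+.065*np.array([np.cos(g),np.sin(g)]))
b=b[1]-b[0];l=p[1]-p[0];print([np.degrees(np.arctan2(*q[::-1])) for q in (b,l)])
```

```text
lip [[0.5926 0.0705]
 [0.5761 0.1375]
 [0.6006 0.0726]
 [0.5838 0.1394]] 0.06902055307468298
centre from outer [0.66783585 0.12465084] inner [0.66792065 0.12474341]
bracket [[0.60960391 0.08771487]
 [0.59912145 0.12860124]] 0.04220873326151726 centre [0.6673487  0.12421299]
[np.float64(104.37977907339673), np.float64(103.81148169524575)]
```

The rest centre is (667.9, 124.7) at 13.8–13.9°, and the bracket is within 1 mm of it. I'll lower it and release.

```bash
python3 -m creep '[[[0.003,0.004,-0.08],[0,0,-0.009],0.4],[[0,0,-0.12],[0,0,0],0.4],[[0,0,-0.14],[0,0,0],0.4],[[0,0,-0.12],[0,0,0],0.4],[[0,0,-0.1],[0,0,0],0.4],[[0,0,-0.06],[0,0,0],0.4],[[0,0,-0.03],[0,0,0],0.4],[[0,0,-0.012],[0,0,0],0.4]]'
python3 -m creep '[[[0,0,-0.003],[0,0,0],0.4],[[0,0,0],[0,0,0],0.4],[[0,0,0],[0,0,0],0.4],[[0,0,0],[0,0,0],0.5],[[0,0,0],[0,0,0],0.6],[[0,0,0],[0,0,0],0.7],[[0,0,0],[0,0,0],0.7],[[0,0,0],[0,0,0],0.7]]'
python3 -m creep '[[[0,0,0.04],[0,0,0],0.7],[[0,0,0.1],[0,0,0],0.7],[[0,0,0.15],[0,0,0],0.7],[[0,0,0.2],[0,0,0],0.7],[[0,-0.2,0.15],[0,0,0],0.7],[[0,-0.2,0.1],[0,0,0],0.7],[[0,-0.2,0],[0,0,0],0.7],[[0,-0.2,0],[0,0,0],0.7]]'
python3 -m creep '[[[0,-0.2,0],[0,0,0],0.7],[[0,-0.2,0],[0,0,0],0.7],[[0,-0.2,0],[0,0,0],0.7],[[0,-0.1,0],[0,0,0],0.7],[[0,0,0],[0,0,0],0.7],[[0,0,0],[0,0,0],0.7],[[0,0,0],[0,0,0],0.7],[[0,0,0],[0,0,0],0.7]]'
python3 - <<'E'
from h import *
d=grab('top','t2.png'); P=cloud(d);Z=P[...,2];hsv=cv2.cvtColor(d['image'],cv2.COLOR_RGB2HSV);H,S,V=[hsv[...,i] for i in range(3)]
m=(((H<8)|(H>172))&(S>150)&(V>40)).astype(np.uint8); m[:,300:]=0
for c in cv2.findContours(m,cv2.RETR_EXTERNAL,cv2.CHAIN_APPROX_NONE)[0]:
    if cv2.contourArea(c)>30: print(cv2.minAreaRect(cast(d,c[:,0],.048 if cv2.contourArea(c)>500 else .034)[:,:2].astype(np.float32)*1000))
cv2.imwrite('pics/t2c.png',cv2.resize(cv2.imread('pics/t2.png')[130:330,130:500],None,fx=2,fy=2))
E
```

```text
time: 24.08
tool_pos: [0.6681, 0.1234, 0.0469]
tool_rot: [-0.0, -0.12, 0.993, -0.0]
contact_force: [-8.4, -2.8, 17.0]
gripper_width: 0.0436
gripper_force: 25.0
time: 24.75
tool_pos: [0.6681, 0.1244, 0.0457]
tool_rot: [-0.0, -0.121, 0.993, 0.0]
contact_force: [-0.8, 0.8, 0.1]
gripper_width: 0.0653
gripper_force: 0.0
time: 25.42
tool_pos: [0.6684, 0.0033, 0.1587]
tool_rot: [0.001, -0.121, 0.993, -0.0]
contact_force: [0.7, 0.3, -0.5]
gripper_width: 0.0658
gripper_force: 0.0
time: 26.08
tool_pos: [0.6682, -0.099, 0.1569]
tool_rot: [0.0, -0.122, 0.993, 0.0]
contact_force: [-0.2, -0.0, 0.9]
gripper_width: 0.066
gripper_force: 0.0
((589.3493041992188, 106.47265625), (9.089776039123535, 67.9867172241211), 13.38938045501709)
((669.8387451171875, 124.98579406738281), (130.84783935546875, 44.162471771240234), 13.768445014953613)
((747.9520263671875, 145.5242156982422), (7.42839241027832, 68.18553924560547), 13.934009552001953)
```

View pics/t2c.png

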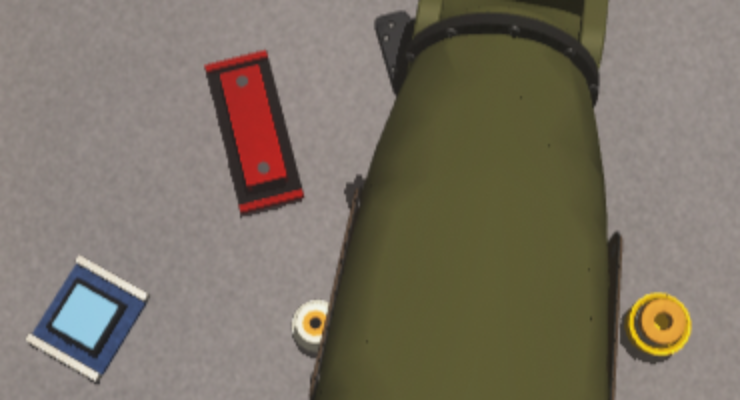

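The bracket is at (669.8, 125.0) and the midpoint of the lips is at (668.7, 126.0). The angles agree within 0.2°. The filter and collars are in place too, so I'm handing in.

```bash
python3 -c "
from station import arm;print(arm.hand_in())"
```

```text
the job is handed in; nothing more can be done
None
```

The job is handed in at about 26 s: the steel collar then the brass are in the tube, the filter lies flat and square in its tray, and the bracket is same side up within about 2 mm of the rest's middle; the arm never went near the bolt and only passed high over the lamp holder, though I did not measure either again at the end.

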